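# Open the safety-capped hardener bottle

### The job

Open the white hardener bottle that stands in the plywood cradle: its safety cap has to be pressed down against its spring far enough to clear its lock and, kept down, turned anticlockwise (seen from above) until it is clear. Lift the cap off and set it down, open side down and without letting it drop, inside the steel tray. Do not force the cap, neither in pressing nor in turning, and leave the other things on the bench where they are.

Things in the scene. Friction and masses are not known exactly. Their poses are not given: they have to be found in the camera images.
- bottle: White square plastic bottle, 100 x 100 mm, held fast in a fixed plywood cradle (150 x 150 mm foot, 67 mm high). Origin: centre of the cradle's underside on the bench; z up. Its shoulder narrows to 44 mm across at 153 mm height, where the round neck (36 mm diameter, flange 46 mm) begins.
- neck_top (a point): Point on the bottle's axis at the neck's end, 200 mm above the bench (192 mm on some bottles). A sprung white disc in the neck rises with the cap, to 211 mm. The cap frees at 49 degrees of turn and meets a hard stop at 72, so 60 is right; there the spring raises it up to 6 mm, and it lifts straight off (lower edge past the neck after 21 mm, past the raised disc after 32 mm).
- cap: Grey ribbed round cap, 56 mm outside diameter, 30 mm high, 50 g, off the bottle a loose part. Origin: centre of its open underside, z up through its closed top. Closed, the origin is on the bottle's axis, 179 mm above the bottle's origin, x axes parallel. Three inner lugs sit behind lock teeth below the neck's flange: not pressed far enough it turns only 3 degrees.
- cap_top (a point): Centre of the cap's flat top, 30 mm above its origin. Pressing: 5 N starts it down, +0.25 N per mm. The teeth clear 3 to 11 mm down, which differs per bottle and cannot be seen; 2 mm past that (5 to 13 mm down, spring 6 to 8 N) is a firm stop, felt as a sharp rise of force. Kept down it turns easily. Over 32 N between cap and bottle (all contacts, spring included) is too much.
- tray: Shallow open square steel tray, 160 x 160 mm outside, 16 mm high, walls 3 mm, fixed to the bench. Origin: centre of its underside.
- tray_in (a point): Centre of the tray's inner floor, 3 mm above the bench.
- cup: Bystander: clear mixing cup, 72 mm diameter, 85 mm high. Origin: centre of its underside.
- tin: Bystander: metal tin, 90 mm diameter, 130 mm high. Origin: centre of its underside.
- spatula: Bystander: spatula, 200 mm long, lying. Origin: underside, about its middle.
- block: Bystander: cork sanding block, 60 x 100 x 35 mm. Origin: centre of its underside.
Things that resemble listed ones, but are neither listed nor needed, are in the scene too. Of the things that look like the cap, the larger one is meant. Of the things that look like the bottle, take the one that is farthest to the robot's left at the start.

How it is judged:
By the outcome, as a careful person would: the job done as asked, in the order asked, and still so for the second after the job is handed in, with the robot touching nothing.
It also fails if it takes over 51 s, if anything falls off the work surface, if the arm or the gripper's body presses on something with over 40 N, if the wrist force passes 120 N, or if a joint passes its speed limit or range.

### The arm

A 6-joint arm with a two-finger parallel gripper is mounted at the origin on the work surface. World frame = base frame: x ahead of the robot, y to its left, z up, the work surface at z = 0. Lengths are in m, angles in rad, forces in N, time in s.
With the tool pointing down it reaches from about 0.375 to 0.925 m from the base axis. Payload 5.7 kg.
Tool frame: the origin (TCP) lies midway between the tips of the shut fingers; the grasp point (between the pads) lies 19 mm behind it; z points along the fingers, y is the line along which they close (so a half turn about z gives the same grasp; the last joint's range is limited). The gripper opens to 85 mm and grips with 20 to 120 N. Pads are 22 mm wide; open, the fingers measure 114 mm over their backs; the gripper's body (76 mm by 85 mm) begins 54 mm behind the grasp point. The pads swing forward as they close: fully open they stand 13 mm farther back than shut.
Start: joints at [1.116, 0.359, 1.51, -0, 1.272, -0.115], TCP at [0.2, 0.566, 0.231] pointing down, gripper open.
Joint ranges: [-2.97, 2.97], [-1.01, 2.36], [0.21, 2.38], [-0.96, 4.11], [0.2, 2.71], [-2.98, 2.98]. Speed limits (rad/s): [2.39, 2.39, 3.14, 3.14, 3.14, 3.14].

### API

Orientations are given as a unit quaternion [x, y, z, w].
In Python, from station import arm gives the robot as it stands. The module is installed in compiled form; this text tells all that it offers.
- The arm moves only by the tool step_arm, never from a script. Its argument "moves" is a list of rows, each a list of 2 entries, a list of its own where there are three numbers: the shift along the world's x, y, z in m, then the turn, a rotation vector about the world's x, y, z in rad. In form: [[[dx, dy, dz], [ax, ay, az]], ...]. A call has 1 to 20 rows; each row shifts and turns the commanded pose from where the row before left it; what a row does not reach is not made up. A row lasts 1/10 s, in which the tool goes at most 50 mm and 8.59 degrees, less where a joint would pass 70% of its speed; a pose out of reach is approached as far as the arm can. A call is refused whole if a number of a shift passes 0.05 or a number of a turn 0.15, either way. A call with a gripper value outside its range is refused whole. "gripper" is the gripper's target within -1 to 1 (shut at 1, half-way at 0, fully open at -1), set as the call begins (left out, the last holds). The fingers move at their own pace and stop on an object; the grip force is fixed at half the most. Time passes only in rows, so rows that do not move let the fingers close. It gives the time, the measured TCP pose, the force, the opening and the grip force at its end, in the units of the state.
- arm.read_state(): the state, without advancing time (a new reading comes with each control period).
- arm.snapshot(name): name is "scene" or "side" or "wrist"; returns a dict with "image" (400x640x3 uint8, red, green, blue), "depth" (400x640 float32, m along the optical axis (not along the pixel's ray), 0 where there is no reading), "fx", "fy", "cx", "cy" (pixels), "world_from_camera" (4x4, takes a point from camera to world coordinates); the wrist camera has in their place "mount" (4x4, takes a point from camera to tool coordinates, whose origin is the TCP and whose axes are the flange's). Camera axes: x right, y down, z forward; pixel columns grow to the right and rows downward; lengths in m; the calibration is good to about 2 mm. A picture is of the moment at which its call begins: read the wrist's pose just before it.
- arm.job_done(): hands the job in; it is judged then, once.
Trained networks look in a picture, given as the dict that the camera call returned (one of the last four; its "shot" number tells which), for a name from the list of things; names that differ only in an ending like _2 or _b are one class to them, and where a whole thing is asked for, a point or a joint stands for the part that bears it (a point fixed in the world has none). Each returns a list of dicts, best first, with "p" (0 to 1); they miss things now and then, are a little off and sometimes report something else, mostly with a low value. They report only what shows in the picture. A call takes as long as a camera call. They do not tell look-alikes from the thing itself.
- arm.recognise(picture, query): "bbox" ([centre column, centre row, width, height] in pixels, round what is visible of it).
- arm.masks_of(picture, query): "pixels" (400x640 bool, what is visible of it) and "bbox" ([centre column, centre row, width, height] in pixels, round what is visible of it).
- arm.pinpoint(picture, query): "centre" ([row, column] in pixels: a listed point, or the origin of a listed thing).
The state is a dict: "clock": time; "joint_pos": joint angles; "qd": joint speeds; "effort": joint torques, N m; "eef_pos": TCP position; "tool_rot": TCP orientation; "contact_force": force on the tool from outside, world axes, zero at the start; "wrist_torque": the same for the moment, N m; "finger_gap": opening from 0.0 (shut) to 1.0 (fully open); "grasp_force": force on a finger pad.
Only numpy, scipy, OpenCV 4.12 (cv2) and the standard library are available. Lean on these libraries where they do the work, as an engineer would, in place of code of your own. Each camera call takes 0.05 s, during which the arm holds its last target. There are 200 camera calls.

## Working session

There is one attempt and no reset: what is moved stays moved. The work goes in short steps, Python scripts to look and compute and a tool call to move; the robot and the scene stay as the last step left them, time stands still between calls to the robot, and variables do not carry over. Pictures are saved under pics/ and viewed, at most 10 in all, crops included, and the job is handed in when it is done.

Besides the shell and the picture viewer there is one more tool, called after ">>>" as a command line: name --argument value ..., lists and objects as JSON in quotes. step_arm: Moves the arm, as the interface text tells. Its arguments: {"type":"object","properties":{"moves":{"type":"array","items":{"type":"array"}},"gripper":{"type":"number"}},"required":["moves"]}

```bash
mkdir -p pics; cat > h.py <<'E'
import numpy as np, cv2
from station import arm
from scipy.spatial.transform import Rotation as R
def snap(n):
    s=arm.read_state(); p=arm.snapshot(n)
    if 'world_from_camera' in p: T=np.array(p['world_from_camera'])
    else:
        W=np.eye(4);W[:3,:3]=R.from_quat(s['tool_rot']).as_matrix();W[:3,3]=s['eef_pos'];T=W@np.array(p['mount'])
    return p,T
def cloud(p,T):
    d=p['depth'];v,u=np.indices(d.shape)
    c=np.stack([(u-p['cx'])/p['fx']*d,(v-p['cy'])/p['fy']*d,d],-1)
    w=c@T[:3,:3].T+T[:3,3]; w[d==0]=np.nan
    return w
def save(p,n,crop=None,k=1):
    im=p['image'][:,:,::-1]
    if crop: im=im[crop[1]:crop[3],crop[0]:crop[2]]
    cv2.imwrite('pics/'+n,cv2.resize(im,None,fx=k,fy=k))
E
python3 - <<'E'
from h import *
for n in ['scene','side']:
    p,T=snap(n); save(p,n+'.png'); w=cloud(p,T)
    print(n,T[:3,3].round(2))
    for q in ['bottle','cap','tray','cup','tin','spatula','block']:
        for m in arm.masks_of(p,q):
            if m['p']<.2: continue
            x=w[m['pixels']]; x=x[~np.isnan(x[:,0])]
            print(q,round(m['p'],2),np.round(m['bbox']),np.percentile(x,[3,50,97],axis=0).round(3).tolist() if len(x) else None)
E
```

```text
scene [1.23 0.27 0.73]
bottle 0.76 [323. 186.  55.  59.] [[0.406, -0.218, 0.008], [0.499, -0.152, 0.07], [0.542, -0.094, 0.155]]
bottle 0.66 [226. 195.  67.  77.] [[0.596, -0.427, 0.009], [0.691, -0.365, 0.074], [0.737, -0.315, 0.193]]
bottle 0.37 [333. 254.  37.  60.] [[0.664, -0.045, 0.012], [0.719, 0.0, 0.107], [0.737, 0.031, 0.132]]
cap 0.73 [452. 259.  70.  60.] [[0.417, 0.147, 0.002], [0.503, 0.229, 0.004], [0.587, 0.308, 0.017]]
cap 0.56 [323. 148.  18.  19.] [[0.45, -0.191, 0.185], [0.475, -0.166, 0.207], [0.486, -0.148, 0.213]]
cap 0.46 [281. 184.  11.  12.] [[0.454, -0.352, 0.002], [0.476, -0.332, 0.02], [0.487, -0.319, 0.023]]
tray 0.66 [451. 260.  67.  61.] [[0.416, 0.147, 0.001], [0.504, 0.23, 0.004], [0.589, 0.31, 0.017]]
cup 0.79 [380. 202.  25.  38.] [[0.391, -0.043, 0.002], [0.442, -0.008, 0.059], [0.459, 0.021, 0.087]]
tin 0.85 [335. 255.  39.  60.] [[0.663, -0.044, 0.01], [0.719, 0.0, 0.106], [0.737, 0.031, 0.132]]
spatula 0.58 [260. 260.  57.  53.] [[0.66, -0.234, 0.001], [0.726, -0.2, 0.005], [0.85, -0.174, 0.021]]
block 0.8 [409. 325.  54.  40.] [[0.727, 0.161, 
[... 512 characters left out ...]
39.  14.  19.] [[0.449, -0.357, 0.0], [0.463, -0.344, 0.019], [0.48, -0.326, 0.022]]
tray 0.76 [226. 218.  80.  48.] [[0.416, 0.137, -0.001], [0.497, 0.226, 0.002], [0.584, 0.31, 0.015]]
cup 0.96 [248. 257.  28.  44.] [[0.391, -0.047, 0.003], [0.42, -0.024, 0.056], [0.454, 0.02, 0.084]]
tin 0.83 [330. 211.  35.  57.] [[0.645, -0.059, 0.0], [0.668, -0.038, 0.087], [0.723, 0.017, 0.13]]
tin 0.32 [300. 291.  83.  81.] [[0.374, -0.259, 0.006], [0.425, -0.21, 0.067], [0.527, -0.148, 0.152]]
spatula 0.85 [389. 253.  62.  49.] [[0.656, -0.236, -0.002], [0.717, -0.207, 0.002], [0.841, -0.174, 0.019]]
block 0.88 [298. 184.  36.  30.] [[0.716, 0.152, 0.001], [0.738, 0.19, 0.031], [0.778, 0.25, 0.037]]
```

View pics/scene.png

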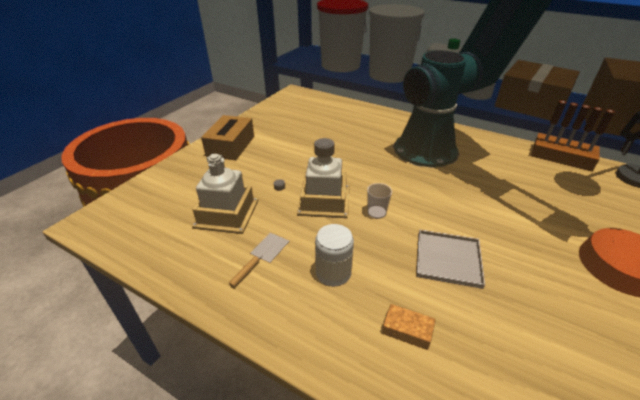

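```bash
python3 - <<'E'
from h import *
p,T=snap('side'); save(p,'crop.png',(230,200,490,370),3); w=cloud(p,T)
for c in [(298,242),(427,250)]:
    s=w[c[1]-70:c[1]+70,c[0]-60:c[0]+60].reshape(-1,3); 
    t=s[(s[:,2]>.2)&(s[:,2]<.22)&(s[:,1]<-.1)]; print(len(t),t.min(0) if len(t) else'',t.max(0) if len(t) else '',np.median(t,0))
p,T=snap('scene');w=cloud(p,T);s=w.reshape(-1,3)
t=s[(s[:,2]>.2)&(s[:,2]<.22)&(s[:,1]<-.1)];print(len(t),t.min(0),t.max(0),np.median(t,0))
# cradle orientation: points near z .06-.072
for zlo,zhi in [(.062,.071),]:
    t=s[(s[:,2]>zlo)&(s[:,2]<zhi)&(abs(s[:,0]-.458)<.12)&(abs(s[:,1]+.175)<.12)]
    print(len(t),cv2.minAreaRect(t[:,:2].astype(np.float32)))
t=s[(s[:,2]>.012)&(s[:,2]<.02)&(abs(s[:,0]-.5)<.12)&(abs(s[:,1]-.225)<.12)]
print('tray',cv2.minAreaRect(t[:,:2].astype(np.float32)))
print(arm.read_state())
E
```

```text
426 [ 0.42759475 -0.20546523  0.20006314] [ 0.48465374 -0.14781081  0.21189075] [ 0.45293675 -0.18085224  0.20829072]
88 [ 0.63890247 -0.41115494  0.20002444] [ 0.66937165 -0.38124124  0.20666113] [ 0.653457   -0.39843929  0.20302354]
1404 [-1.32355741 -2.47446142  0.2000095 ] [ 0.67184383 -0.1167853   0.21999062] [-0.74566699 -0.5849777   0.20982029]
403 ((0.4607422649860382, -0.17364147305488586), (0.13257749378681183, 0.13062205910682678), 24.7337646484375)
tray ((0.5006759762763977, 0.22557160258293152), (0.16473983228206635, 0.16031859815120697), 16.950422286987305)
{'clock': 0.9, 'joint_pos': array([ 1.11589452e+00,  3.58796290e-01,  1.51038235e+00,  8.12348361e-07,
        1.27251144e+00, -1.15092165e-01]), 'qd': array([-0.00029576, -0.00133953,  0.00028119, -0.000154  , -0.00071087,
       -0.00025731]), 'effort': array([-1.08428834e-03, -5.27588689e+01, -2.79049838e+01, -3.18294042e-04,
        1.55859711e-03,  3.34901574e-05]), 'eef_pos': array([0.19997645, 0.56566822, 0.23127572]), 'tool_rot': array([ 1.69088659e-01,  9.85600844e-01, -4.66408468e-05, -1.40690286e-05]), 'contact_force': array([-0.13265009,  0.57225533, -0.52007544]), 'wrist_torque': array([0.01018907, 0.05882376, 0.00218621]), 'grasp_force': 0.0, 'finger_gap': 0.9984312349760909}
```

View pics/crop.png

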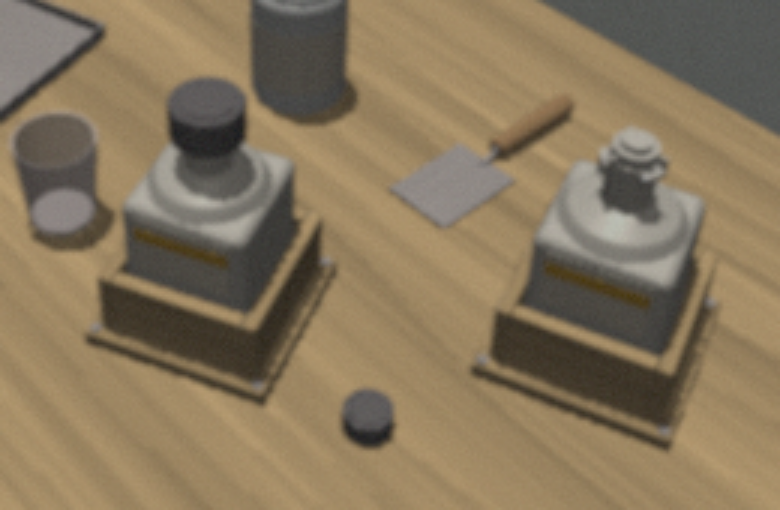

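The scene picture shows two bottles: the capped one at (323,186) and an uncapped one at (226,195). The cap candidates are the one on the bottle at (323,148) and a small one on the bench at (281,184). The bottle farthest to the left (larger y) is the capped one, and its cap measures about 57 mm, so that is the larger cap. The close crop confirms this: the grey ribbed cap sits on the bottle at crop (207,115). I take the cap axis as about (0.457, -0.176).

>>> step_arm --moves '[[[0.025,-0.037,0.007],[0,0,-0.06]],[[0.025,-0.037,0.007],[0,0,-0.06]],[[0.025,-0.037,0.007],[0,0,-0.06]],[[0.025,-0.037,0.007],[0,0,-0.06]],[[0.025,-0.037,0.007],[0,0,-0.06]],[[0.025,-0.037,0.007],[0,0,-0.06]],[[0.025,-0.037,0.007],[0,0,-0.06]],[[0.025,-0.037,0.007],[0,0,-0.06]],[[0.025,-0.037,0.007],[0,0,-0.06]],[[0.025,-0.037,0.007],[0,0,-0.06]],[[0,-0.036,0],[0,0,-0.06]],[[0,-0.036,0],[0,0,-0.06]],[[0,-0.036,0],[0,0,-0.06]],[[0,-0.036,0],[0,0,-0.06]],[[0,-0.036,0],[0,0,-0.06]],[[0,-0.036,0],[0,0,-0.06]],[[0,-0.036,0],[0,0,-0.06]],[[0,-0.036,0],[0,0,-0.06]],[[0,-0.036,0],[0,0,-0.06]],[[0,-0.036,0],[0,0,-0.06]]]'

```text
clock: 2.9
eef_pos: [0.4498, -0.1658, 0.3015]
tool_rot: [0.697, 0.717, 0.0, 0.0]
contact_force: [0.6, -0.3, 0.5]
finger_gap: 1.001
grasp_force: 0.0
```

```bash
python3 - <<'E'
from h import *
p,T=snap('wrist'); save(p,'w1.png'); w=cloud(p,T); s=w.reshape(-1,3)
st=arm.read_state(); print(st['eef_pos'],st['tool_rot'],st['joint_pos'].round(3),st['contact_force'],st['clock'])
for q in ['cap','cap_top']:
  for m in arm.pinpoint(p,q)[:2]:
    r,c=map(int,np.round(m['centre']));print(q,m['p'],r,c,w[r,c])
m=arm.masks_of(p,'cap')[0];print(m['p'],m['bbox'])
x=w[m['pixels']];x=x[~np.isnan(x[:,0])];print(len(x),np.percentile(x[:,2],[5,50,95]))
t=x[(x[:,2]>.2)&(x[:,2]<.222)]
print(len(t),cv2.minEnclosingCircle(t[:,:2].astype(np.float32)),np.median(t,0))
E
```

```text
[ 0.45043642 -0.17108341  0.30156391] [ 0.69864831  0.71546077 -0.0015238   0.00202485] [-0.503  0.122  1.655 -0.004  1.361 -0.526] [ 1.12186179 -4.81908951  0.73969303] 2.95
cap 0.74 262 327 [ 0.46774413 -0.32684648  0.01830362]
cap 0.69 208 328 [ 0.45784913 -0.16768262  0.20829632]
cap_top 0.81 270 325 [ 0.46504648 -0.34182942  0.01794278]
cap_top 0.64 219 326 [ 0.45652182 -0.17747915  0.20855281]
0.65 [327.9, 266.9, 22.1, 29.4]
468 [0.00236073 0.01801329 0.01974854]
0 ((0.0, 0.0), 0.0) [nan nan nan]
  return _methods._mean(a, axis=axis, dtype=dtype,
  ret = um.true_divide(
```

View pics/w1.png

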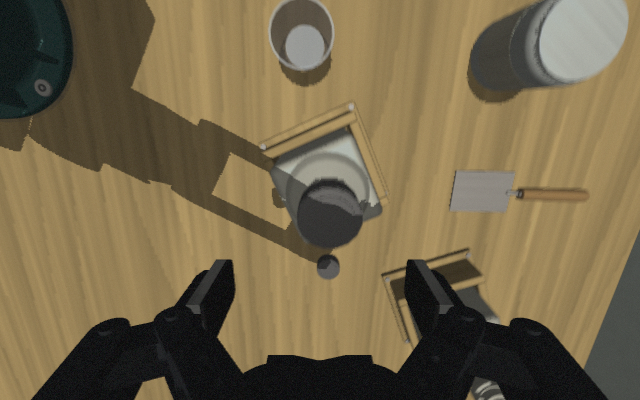

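The wrist view shows the target cap at (328,212), with the small decoy just below it at (328,267). The arm was still settling, so I'll measure again now that it is at rest.

```bash
python3 - <<'E'
from h import *
for n in ['wrist','side','scene']:
    p,T=snap(n); w=cloud(p,T); s=w.reshape(-1,3)
    t=s[(s[:,2]>.203)&(s[:,2]<.216)&(abs(s[:,0]-.457)<.045)&(abs(s[:,1]+.175)<.045)]
    if len(t)>10: print(n,len(t),cv2.minEnclosingCircle(t[:,:2].astype(np.float32)),np.median(t,0),(t.min(0)+t.max(0))/2)
    if n=='wrist':print(arm.read_state()['eef_pos'],arm.read_state()['tool_rot'],arm.read_state()['contact_force'])
E
```

```text
wrist 3257 ((0.4596448838710785, -0.1769721359014511), 0.028955845162272453) [ 0.45955986 -0.17452343  0.20783951] [ 0.45983038 -0.17689695  0.20661333]
[ 0.44971038 -0.16392067  0.30114288] [ 6.96095266e-01  7.17949276e-01  1.30398817e-04 -4.49087380e-04] [ 0.01090589 -0.58846168 -0.9031946 ]
side 388 ((0.45589688420295715, -0.17671088874340057), 0.029063861817121506) [ 0.45403161 -0.18044046  0.20850057] [ 0.456042   -0.17722895  0.20782596]
scene 211 ((0.45924320816993713, -0.17303210496902466), 0.02966936118900776) [ 0.4658847  -0.17113769  0.21037492] [ 0.4587216  -0.1736212   0.20875733]
```

>>> step_arm --moves '[[[0.0045,-0.0057,0],[0,0,0]],[[0.0045,-0.0058,-0.01],[0,0,0]],[[0,0,-0.02],[0,0,0]],[[0,0,-0.02],[0,0,0]],[[0,0,-0.02],[0,0,0]],[[0,0,-0.02],[0,0,0]],[[0,0,-0.015],[0,0,0]],[[0,0,-0.015],[0,0,0]],[[0,0,-0.011],[0,0,0]],[[0,0,0],[0,0,0]],[[0,0,0],[0,0,0]]]'

```text
clock: 4.35
eef_pos: [0.4592, -0.1758, 0.1702]
tool_rot: [0.696, 0.718, -0.0, -0.0]
contact_force: [0.0, -1.1, 0.1]
finger_gap: 0.999
grasp_force: 0.0
```

>>> step_arm --moves '[[[0,0,0],[0,0,0]],[[0,0,0],[0,0,0]],[[0,0,0],[0,0,0]],[[0,0,0],[0,0,0]],[[0,0,0],[0,0,0]],[[0,0,0],[0,0,0]],[[0,0,0],[0,0,0]],[[0,0,0],[0,0,0]]]' --gripper 1

```text
clock: 5.15
eef_pos: [0.4594, -0.1761, 0.1705]
tool_rot: [0.696, 0.718, 0.0, 0.0]
contact_force: [0.4, -0.6, 4.0]
finger_gap: 0.642
grasp_force: 62.5
```

>>> step_arm --moves '[[[0,0,-0.001],[0,0,0]],[[0,0,-0.001],[0,0,0]],[[0,0,-0.001],[0,0,0]],[[0,0,-0.001],[0,0,0]],[[0,0,0],[0,0,0]],[[0,0,0],[0,0,0]]]'

```text
clock: 5.75
eef_pos: [0.4594, -0.1761, 0.1664]
tool_rot: [0.696, 0.718, 0.0, 0.0]
contact_force: [1.0, -0.9, 6.3]
finger_gap: 0.645
grasp_force: 62.6
```

>>> step_arm --moves '[[[0,0,-0.0005],[0,0,0]],[[0,0,-0.0005],[0,0,0]],[[0,0,0],[0,0,0]],[[0,0,0],[0,0,0]]]'

```text
clock: 6.15
eef_pos: [0.4594, -0.1761, 0.1655]
tool_rot: [0.696, 0.718, 0.0, 0.0]
contact_force: [0.5, 0.4, 6.1]
finger_gap: 0.644
grasp_force: 62.6
```

>>> step_arm --moves '[[[0,0,-0.0005],[0,0,0]],[[0,0,-0.0005],[0,0,0]],[[0,0,0],[0,0,0]],[[0,0,0],[0,0,0]]]'

```text
clock: 6.55
eef_pos: [0.4595, -0.1761, 0.1645]
tool_rot: [0.696, 0.718, 0.0, 0.0]
contact_force: [1.7, -0.6, 5.5]
finger_gap: 0.647
grasp_force: 62.6
```

>>> step_arm --moves '[[[0,0,-0.0005],[0,0,0]],[[0,0,-0.0005],[0,0,0]],[[0,0,0],[0,0,0]],[[0,0,0],[0,0,0]]]'

```text
clock: 6.95
eef_pos: [0.4595, -0.1761, 0.1643]
tool_rot: [0.696, 0.718, 0.0, 0.001]
contact_force: [-2.6, 2.2, 13.9]
finger_gap: 0.643
grasp_force: 63.8
```

>>> step_arm --moves '[[[0,0,0.0005],[0,0,0]],[[0,0,0],[0,0,0.05]],[[0,0,0],[0,0,0.05]],[[0,0,0],[0,0,0.05]],[[0,0,0],[0,0,0]],[[0,0,0],[0,0,0]]]'

```text
clock: 7.55
eef_pos: [0.4595, -0.176, 0.1644]
tool_rot: [0.64, 0.768, 0.0, 0.001]
contact_force: [0.5, 0.5, 9.3]
finger_gap: 0.645
grasp_force: 63.1
```

```bash
python3 - <<'E'
from h import *
s=arm.read_state();print(s['contact_force'],s['wrist_torque'],R.from_quat(s['tool_rot']).as_rotvec(),s['joint_pos'])
E
```

```text
[0.46491976 0.4822586  9.32404058] [0.15649199 0.06661519 0.04202576] [2.01076721e+00 2.41243985e+00 5.68074873e-04] [-5.06330839e-01  2.81604056e-01  1.82059027e+00  1.85573447e-04
  1.03830586e+00 -6.87548721e-01]
```

>>> step_arm --moves '[[[0,0,0],[0,0,0.07]],[[0,0,0],[0,0,0.07]],[[0,0,0],[0,0,0.07]],[[0,0,0],[0,0,0.07]],[[0,0,0],[0,0,0.07]],[[0,0,0],[0,0,0]]]'

```text
clock: 8.15
eef_pos: [0.4594, -0.1759, 0.1643]
tool_rot: [0.496, 0.868, 0.0, 0.0]
contact_force: [0.8, 0.9, 10.5]
finger_gap: 0.646
grasp_force: 63.1
```

>>> step_arm --moves '[[[0,0,0],[0,0,0.08]],[[0,0,0],[0,0,0.08]],[[0,0,0],[0,0,0.08]],[[0,0,0],[0,0,0.08]],[[0,0,0],[0,0,0.08]],[[0,0,0],[0,0,0.07]],[[0,0,0],[0,0,0.08]],[[0,0,0],[0,0,0]],[[0,0,0],[0,0,0]]]'

```text
clock: 9.05
eef_pos: [0.4594, -0.176, 0.1643]
tool_rot: [0.242, 0.97, -0.0, 0.0]
contact_force: [-0.3, 0.7, 9.4]
finger_gap: 0.646
grasp_force: 63.1
```

```bash
python3 - <<'E'
from h import *
s=arm.read_state();print(s['contact_force'],s['wrist_torque'],s['tool_rot'],s['joint_pos'])
q0=R.from_quat([0.696,0.718,0,0]);print((R.from_quat(s['tool_rot'])*q0.inv()).as_rotvec(degrees=True))
E
```

```text
[-0.34540692  0.69858445  9.44837664] [ 0.03741564  0.06630404 -0.00919098] [ 2.42389127e-01  9.70179005e-01 -1.27927535e-04  4.39980223e-04] [-5.06377513e-01  2.81602454e-01  1.82072052e+00 -2.27667520e-05
  1.03835349e+00 -1.58750692e+00]
[-4.77828504e-02 -2.72318626e-02  6.01620578e+01]
```

Turned 60° with almost no torque. Now I'll lift straight up.

>>> step_arm --moves '[[[0,0,0.002],[0,0,0]],[[0,0,0.003],[0,0,0]],[[0,0,0.004],[0,0,0]],[[0,0,0.004],[0,0,0]],[[0,0,0],[0,0,0]]]'

```text
clock: 9.55
eef_pos: [0.4588, -0.1757, 0.1771]
tool_rot: [0.242, 0.97, -0.0, -0.0]
contact_force: [1.0, 0.3, 3.3]
finger_gap: 0.646
grasp_force: 63.0
```

>>> step_arm --moves '[[[0,0,0.005],[0,0,0]],[[0,0,0.007],[0,0,0]],[[0,0,0.01],[0,0,0]],[[0,0,0.015],[0,0,0]],[[0,0,0.02],[0,0,0]],[[0,0,0.02],[0,0,0]],[[0,0,0.02],[0,0,0]],[[0,0,0],[0,0,0]],[[0,0,0],[0,0,0]]]'

```text
clock: 10.45
eef_pos: [0.4589, -0.1758, 0.274]
tool_rot: [0.242, 0.97, -0.0, 0.0]
contact_force: [0.4, 0.7, -1.2]
finger_gap: 0.644
grasp_force: 63.3
```

```bash
python3 - <<'E'
from h import *
p,T=snap('side'); save(p,'lift.png',(180,140,440,330),3)
s=arm.read_state();print(s['contact_force'],s['wrist_torque'])
w=cloud(p,T);s=w.reshape(-1,3)
for m in arm.masks_of(p,'cap')[:2]:
    x=w[m['pixels']];x=x[~np.isnan(x[:,0])];print(m['p'],m['bbox'],np.percentile(x,[3,50,97],axis=0).round(3).tolist())
for n in ['side','scene']:
    p,T=snap(n);w=cloud(p,T);s=w.reshape(-1,3)
    t=s[(s[:,2]>.01)&(s[:,2]<.02)&(abs(s[:,0]-.5)<.12)&(abs(s[:,1]-.225)<.12)]
    print('tray',cv2.minAreaRect(t[:,:2].astype(np.float32)))
    m=arm.masks_of(p,'tray')[0];x=w[m['pixels']];x=x[~np.isnan(x[:,0])];print(cv2.minAreaRect(x[:,:2].astype(np.float32)))
E
```

```text
[ 0.08651021  0.94753235 -0.2488246 ] [-0.04103325 -0.01361212  0.00264678]
0.58 [353.2, 340.8, 19.3, 18.3] [[0.449, -0.357, 0.0], [0.463, -0.343, 0.018], [0.482, -0.324, 0.022]]
0.52 [295.1, 201.8, 27.6, 23.3] [[0.429, -0.203, 0.283], [0.434, -0.18, 0.302], [0.47, -0.157, 0.313]]
tray ((0.4999869167804718, 0.22287997603416443), (0.16443650424480438, 0.16651134192943573), 17.05623435974121)
((0.5068910121917725, 0.22536420822143555), (0.1801796555519104, 0.16721366345882416), 16.922555923461914)
tray ((0.501361608505249, 0.22580161690711975), (0.16392119228839874, 0.16043303906917572), 16.732666015625)
((0.5010842680931091, 0.2246096432209015), (0.1649029403924942, 0.1615949273109436), 16.8553524017334)
```

View pics/lift.png

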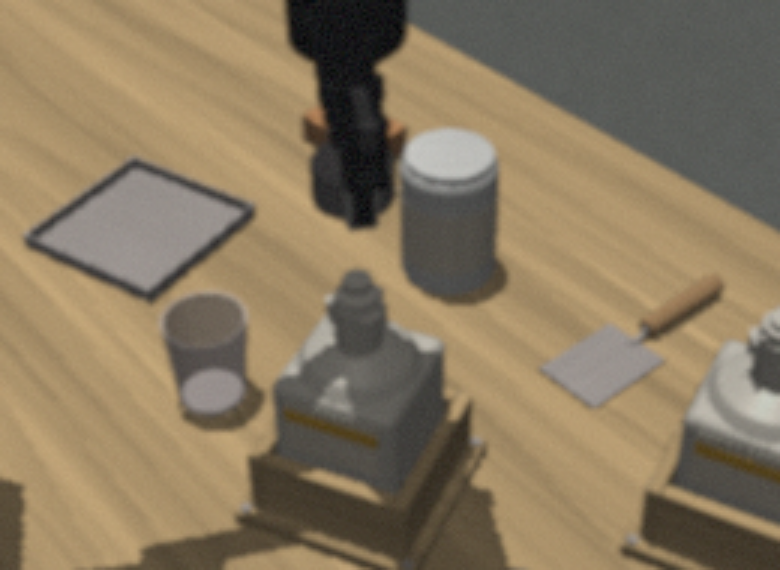

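The cap is off and held between the fingers at crop (350,185), and the sprung disc shows on the neck at (357,280). The tray is at (0.500, 0.225). Next I check how the fingertips sit relative to the cap's lower edge.

```bash
python3 - <<'E'
from h import *
s0=arm.read_state();tcp=s0['eef_pos'];print(tcp)
for n in ['side','scene']:
    p,T=snap(n);w=cloud(p,T);s=w.reshape(-1,3)
    t=s[(s[:,2]>.25)&(s[:,2]<.34)&(np.hypot(s[:,0]-tcp[0],s[:,1]-tcp[1])<.06)]
    Rm=R.from_quat(s0['tool_rot']).as_matrix(); l=(t-tcp)@Rm
    r=np.hypot(l[:,0],l[:,1])
    for nm,k in [('finger',(abs(l[:,1])>.029)&(abs(l[:,0])<.012)),('cap',(r<.0295)&(abs(l[:,0])>.014))]:
        z=np.sort(t[k][:,2]);print(n,nm,len(z),z[:8].round(4),z[-3:])
E
```

```text
[ 0.45849423 -0.17558772  0.27291954]
side finger 204 [0.2741 0.2755 0.276  0.277  0.2771 0.2772 0.2773 0.2774] [0.33639946 0.33652158 0.33969395]
side cap 189 [0.2788 0.2799 0.2803 0.2804 0.2805 0.2809 0.281  0.2815] [0.33672226 0.33892272 0.33937407]
scene finger 246 [0.2789 0.2791 0.2794 0.2798 0.28   0.2814 0.2816 0.2817] [0.33940003 0.33949681 0.33950664]
scene cap 138 [0.2808 0.2823 0.2825 0.2825 0.2826 0.2829 0.2831 0.2836] [0.31333881 0.3133532  0.3141048 ]
```

The tips reach about 3 mm below the cap's edge, so setting it down now would let it drop slightly. I'll rest the cap back on the sprung neck disc and grip it again higher.

>>> step_arm --moves '[[[0,0,-0.02],[0,0,0]],[[0,0,-0.02],[0,0,0]],[[0,0,-0.015],[0,0,0]],[[0,0,-0.01],[0,0,0]],[[0,0,-0.005],[0,0,0]],[[0,0,-0.005],[0,0,0]],[[0,0,-0.005],[0,0,0]],[[0,0,0],[0,0,0]]]'

```text
clock: 11.65
eef_pos: [0.4589, -0.1758, 0.1935]
tool_rot: [0.242, 0.97, -0.0, -0.0]
contact_force: [-0.6, 0.2, -1.1]
finger_gap: 0.646
grasp_force: 63.3
```

>>> step_arm --moves '[[[0,0,-0.003],[0,0,0]],[[0,0,-0.003],[0,0,0]],[[0,0,-0.003],[0,0,0]],[[0,0,-0.003],[0,0,0]],[[0,0,-0.003],[0,0,0]],[[0,0,-0.001],[0,0,0]],[[0,0,0],[0,0,0]],[[0,0,0],[0,0,0]]]'

```text
clock: 12.45
eef_pos: [0.459, -0.1759, 0.1778]
tool_rot: [0.242, 0.97, -0.0, 0.0]
contact_force: [0.4, 0.7, -1.1]
finger_gap: 0.644
grasp_force: 63.4
```

>>> step_arm --moves '[[[0,0,-0.001],[0,0,0]],[[0,0,0],[0,0,0]],[[0,0,0],[0,0,0]]]'

```text
clock: 12.75
eef_pos: [0.4592, -0.1759, 0.1771]
tool_rot: [0.242, 0.97, -0.0, 0.0]
contact_force: [-0.3, -0.1, 3.2]
finger_gap: 0.646
grasp_force: 63.4
```

>>> step_arm --moves '[[[0,0,0],[0,0,0]],[[0,0,0],[0,0,0]],[[0,0,0],[0,0,0]],[[0,0,0.002],[0,0,0]],[[0,0,0.003],[0,0,0]],[[0,0,0.003],[0,0,0]],[[0,0,0],[0,0,0]]]' --gripper -0.8

```text
clock: 13.45
eef_pos: [0.4594, -0.176, 0.1854]
tool_rot: [0.242, 0.97, -0.0, 0.001]
contact_force: [-0.4, 0.0, 0.3]
finger_gap: 0.905
grasp_force: 0.0
```

>>> step_arm --moves '[[[0,0,0],[0,0,0]],[[0,0,0],[0,0,0]],[[0,0,0],[0,0,0]],[[0,0,0],[0,0,0]],[[0,0,0],[0,0,0]]]' --gripper 1

```text
clock: 13.95
eef_pos: [0.459, -0.1758, 0.1849]
tool_rot: [0.242, 0.97, -0.0, 0.0]
contact_force: [0.3, -0.6, 2.5]
finger_gap: 0.64
grasp_force: 63.3
```

>>> step_arm --moves '[[[0,0,0.002],[0,0,0]],[[0,0,0.003],[0,0,0]],[[0,0,0.004],[0,0,0]],[[0,0,0.004],[0,0,0]],[[0,0,0],[0,0,0]]]'

```text
clock: 14.45
eef_pos: [0.4594, -0.1761, 0.1985]
tool_rot: [0.242, 0.97, -0.0, 0.001]
contact_force: [0.2, 0.1, -0.9]
finger_gap: 0.637
grasp_force: 63.3
```

>>> step_arm --moves '[[[0,0,0.005],[0,0,0]],[[0,0,0.01],[0,0,0]],[[0,0,0.015],[0,0,0]],[[0,0,0.02],[0,0,0]],[[0,0,0.02],[0,0,0]],[[0,0.01,0.01],[0,0,0]],[[0.003,0.025,0],[0,0,0]],[[0.004,0.035,0],[0,0,0]],[[0.004,0.04,0],[0,0,0]],[[0.004,0.04,0],[0,0,0]],[[0.004,0.04,0],[0,0,0]],[[0.004,0.04,0],[0,0,0]],[[0.004,0.04,0],[0,0,0]],[[0.004,0.04,0],[0,0,0]],[[0.004,0.04,-0.01],[0,0,0]],[[0.004,0.03,-0.02],[0,0,0]],[[0.003,0.02,-0.02],[0,0,0]],[[0,0,-0.02],[0,0,0]],[[0,0,-0.02],[0,0,0]],[[0,0,0],[0,0,0]]]'

```text
clock: 16.45
eef_pos: [0.4981, 0.2242, 0.1852]
tool_rot: [0.242, 0.97, -0.002, -0.003]
contact_force: [-0.5, 0.1, -0.2]
finger_gap: 0.643
grasp_force: 63.4
```

```bash
python3 - <<'E'
from h import *
p,T=snap('side'); save(p,'tray.png',(120,100,380,290),3)
s0=arm.read_state();tcp=s0['eef_pos'];print(tcp,s0['contact_force'])
Rm=R.from_quat(s0['tool_rot']).as_matrix()
for n in ['side','scene']:
    p,T=snap(n);w=cloud(p,T);s=w.reshape(-1,3); l=(s-tcp)@Rm; l=l[~np.isnan(l[:,0])]; r=np.hypot(l[:,0],l[:,1])
    l=l[(r<.055)&(abs(l[:,2])<.06)];r=np.hypot(l[:,0],l[:,1])
    for nm,k in [('finger',(abs(l[:,1])>.029)&(abs(l[:,0])<.012)),('cap',(r<.0295)&(abs(l[:,0])>.014))]:
        print(n,nm,np.sort(-l[k][:,2])[:8].round(4))
E
```

```text
[0.49933242 0.22429142 0.18677189] [ 0.98192604  0.52429966 -0.30424454]
side finger [0.0016 0.0021 0.0026 0.0031 0.0033 0.0036 0.0046 0.0056]
side cap [-0.0022 -0.0013 -0.0007  0.      0.0001  0.0006  0.0012  0.0016]
scene finger [0.0049 0.0068 0.0083 0.0086 0.0105 0.0106 0.011  0.0112]
scene cap [0.0008 0.0017 0.0017 0.0021 0.0022 0.0023 0.0024 0.0024]
```

View pics/tray.png

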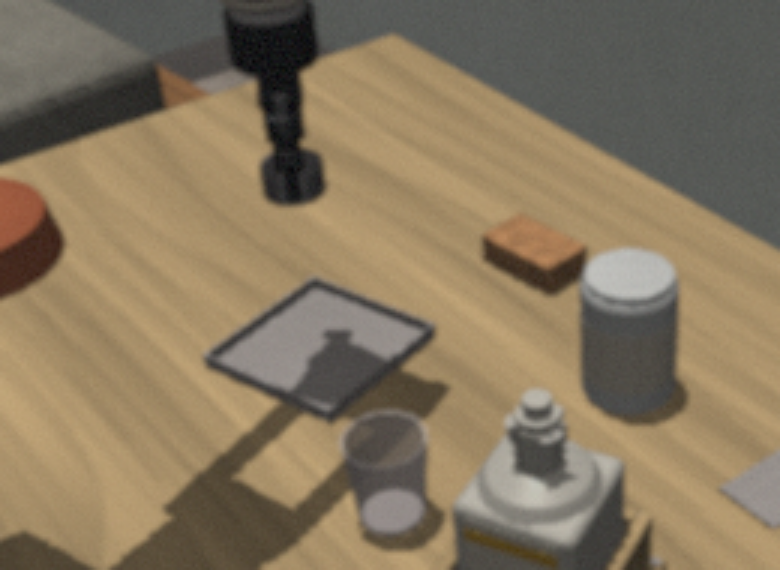

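The picture shows the cap at crop (292,178), upright with its open side down over the tray, and the fingertips now above its edge. I'll lower it.

>>> step_arm --moves '[[[0,0,-0.015],[0,0,0]],[[0,0,-0.025],[0,0,0]],[[0,0,-0.03],[0,0,0]],[[0,0,-0.03],[0,0,0]],[[0,0,-0.025],[0,0,0]],[[0,0,-0.02],[0,0,0]],[[0,0,-0.015],[0,0,0]],[[0,0,-0.01],[0,0,0]],[[0,0,-0.005],[0,0,0]],[[0,0,0],[0,0,0]],[[0,0,0],[0,0,0]]]'

```text
clock: 17.7
eef_pos: [0.5017, 0.2244, 0.0136]
tool_rot: [0.243, 0.97, 0.0, 0.001]
contact_force: [0.6, -0.1, 0.2]
finger_gap: 0.646
grasp_force: 63.4
```

>>> step_arm --moves '[[[0,0,-0.002],[0,0,0]],[[0,0,-0.002],[0,0,0]],[[0,0,-0.001],[0,0,0]],[[0,0,-0.001],[0,0,0]],[[0,0,0],[0,0,0]],[[0,0,0],[0,0,0]]]'

```text
clock: 18.3
eef_pos: [0.501, 0.2241, 0.0067]
tool_rot: [0.242, 0.97, -0.0, -0.0]
contact_force: [0.7, 0.2, -0.4]
finger_gap: 0.643
grasp_force: 63.4
```

>>> step_arm --moves '[[[0,0,-0.001],[0,0,0]],[[0,0,-0.001],[0,0,0]],[[0,0,-0.001],[0,0,0]],[[0,0,0],[0,0,0]],[[0,0,0],[0,0,0]]]'

```text
clock: 18.8
eef_pos: [0.5009, 0.2241, 0.0037]
tool_rot: [0.242, 0.97, -0.0, -0.0]
contact_force: [-1.0, -0.1, 0.4]
finger_gap: 0.641
grasp_force: 63.4
```

>>> step_arm --moves '[[[0,0,-0.0005],[0,0,0]],[[0,0,-0.0005],[0,0,0]],[[0,0,0],[0,0,0]],[[0,0,0],[0,0,0]]]'

```text
clock: 19.2
eef_pos: [0.5011, 0.2242, 0.0033]
tool_rot: [0.242, 0.97, 0.0, 0.0]
contact_force: [-0.6, -0.4, 4.9]
finger_gap: 0.638
grasp_force: 64.1
```

Contact at 4.9 N, so the cap is on the floor. I'll release and withdraw.

>>> step_arm --moves '[[[0,0,0],[0,0,0]],[[0,0,0],[0,0,0]],[[0,0,0],[0,0,0]],[[0,0,0],[0,0,0]],[[0,0,0.005],[0,0,0]],[[0,0,0.01],[0,0,0]],[[0,0,0.02],[0,0,0]],[[0,0,0.03],[0,0,0]],[[0,0,0.03],[0,0,0]],[[0,0,0.03],[0,0,0]],[[0,0,0.03],[0,0,0]],[[0,0,0],[0,0,0]]]' --gripper -1

```text
clock: 20.4
eef_pos: [0.504, 0.2252, 0.1629]
tool_rot: [0.242, 0.97, 0.002, 0.004]
contact_force: [1.1, -0.5, -0.1]
finger_gap: 1.002
grasp_force: 0.0
```

```bash
python3 - <<'E'
from h import *
p,T=snap('side'); save(p,'end.png',(120,100,380,290),3); w=cloud(p,T)
for m in arm.masks_of(p,'cap')[:3]:
    x=w[m['pixels']];x=x[~np.isnan(x[:,0])];print(m['p'],m['bbox'],np.percentile(x,[3,50,97],axis=0).round(3).tolist())
print(arm.read_state()['contact_force'])
E
```

```text
0.83 [353.4, 338.5, 14.9, 21.7] [[0.449, -0.357, 0.005], [0.462, -0.342, 0.018], [0.48, -0.324, 0.022]]
0.72 [226.0, 213.1, 19.8, 17.1] [[0.471, 0.195, 0.004], [0.493, 0.21, 0.03], [0.519, 0.245, 0.034]]
0.2 [249.5, 259.2, 31.2, 46.7] [[0.39, -0.046, 0.005], [0.42, -0.024, 0.057], [0.455, 0.02, 0.084]]
[ 0.24078802 -0.01552787  0.27635823]
```

View pics/end.png

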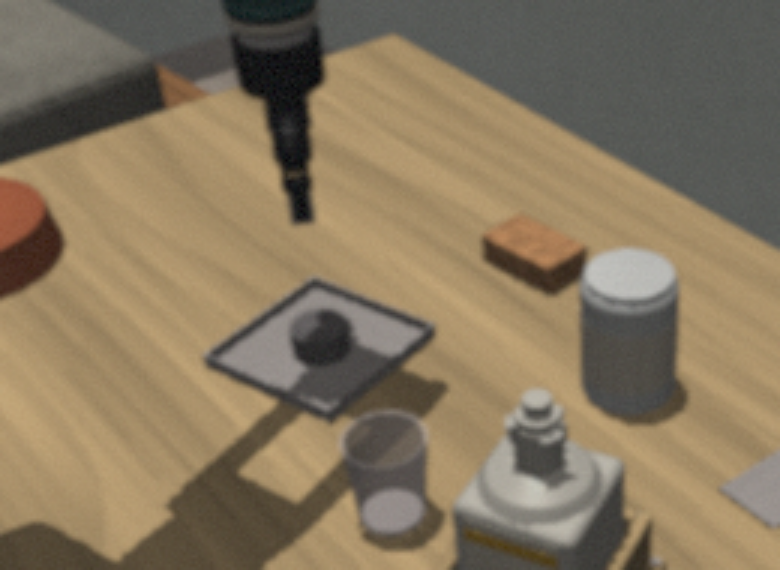

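The cap stands upright in the tray at crop (320,335), its top at about 0.033 m as it should be. Nothing else has moved and the arm is clear.

```bash
python3 -c "
from station import arm
print(arm.job_done())"
```

```text
the job is handed in; nothing more can be done
None
```

The bottle is open and the cap stands open side down in the steel tray; I regripped it once on the neck so it would not drop, and handed the job in at about 20.5 s.

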